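Fish a dropped gland nut out from under the low shelf

ROBOT

A 6-joint arm with a two-finger parallel gripper is mounted at the origin on the work surface. World frame = base frame: x ahead of the robot, y to its left, z up, the work surface at z = 0. Lengths are in mm, angles in rad, forces in N, time in s.
With the tool pointing down it reaches from about 275 to 750 mm from the base axis. Payload 10.2 kg.
Tool frame: the origin (TCP) lies midway between the tips of the shut fingers; the grasp point (between the pads) lies grip_depth behind it (grip_depth is the distance from the TCP to the grasp point, in mm); z points along the fingers, y is the line along which they close (so a half turn about z gives the same grasp; the last joint's range is limited). The gripper opens to 85 mm and grips with 20 to 120 N. Pads are 22 mm wide; open, the fingers measure 114 mm over their backs; the gripper's body (76 mm by 85 mm) begins 54 mm behind the grasp point. The pads swing forward as they close: fully open they stand 13 mm farther back than shut.
Start: joints at [-1.388, 0.313, 1.498, -0, 1.331, -0.223], TCP at [207.234, -482.375, 231.294] pointing down, gripper open.
Joint ranges: [-2.94, 2.94], [-0.97, 2.17], [0.19, 2.56], [-1.23, 4.37], [0.02, 3.11], [-2.88, 2.88]. Speed limits (rad/s): [2.39, 2.39, 3.01, 3.14, 3.14, 3.14].

INTERFACE

Orientations are given as a unit quaternion [w, x, y, z].
In Python, from rig import * gives the robot as it stands.
- The arm moves only by the tool servo_tool, never from a script. Its argument "commands" is a list of rows, each a list of 3 entries, a list of its own where there are three numbers: the gripper command: -1 is fully open, 1 is shut, values between are in proportion, then the shift along the tool's x, y, z in m, then the turn, a rotation vector about the tool's x, y, z in units of 6 degrees (1.0 is 6 degrees). In form: [[grip, [dx, dy, dz], [ax, ay, az]], ...]. A call has 1 to 10 rows; each row shifts and turns the commanded pose from where the row before left it, along the tool's axes as they then stand; what a row does not reach is not made up. A row lasts 1/12 s, in which the tool goes at most 41.7 mm and 7.16 degrees, less where a joint would pass 70% of its speed; a pose out of reach is approached as far as the arm can. A call is refused whole if a number of a shift passes 0.0417 or a number of a turn 1, either way. A call with a gripper value outside its range is refused whole. The fingers move at their own pace and stop on an object; "squeeze" is the grip in N (left out, the last holds). Time passes only in rows, so rows that do not move let the fingers close. It gives the time, the measured TCP pose, the force, the opening and the grip force at its end, in the units of the state.
- sense(): the state, without advancing time (a new reading comes with each control period).
- capture(name): name is "scene" or "top" or "wrist"; returns a dict with "pixels" (400x640x3 uint8, red, green, blue), "z_map" (400x640 float32, mm along the optical axis (not along the pixel's ray), 0 where there is no reading), "fx", "fy", "cx", "cy" (pixels), "rvec" (rotation vector, rad) and "tvec" (3), from world to camera coordinates, as OpenCV has them; the wrist camera has in their place "T_tool_cam" (4x4, takes a point from camera to tool coordinates, whose origin is the TCP and whose axes are the flange's). Camera axes: x right, y down, z forward; pixel columns grow to the right and rows downward; lengths in mm; the calibration is good to about 2 mm. A picture is of the moment at which its call begins: read the wrist's pose just before it.
- finish_job(): hands the job in; it is judged then, once.
The state is a dict: "time_s": time; "joints": joint angles; "dq": joint speeds; "tau": joint torques, N m; "eef_pos": TCP position; "ee_rot": TCP orientation; "force": force on the tool from outside, world axes, zero at the start; "wrist_torque": the same for the moment, N m; "grip_width": opening from 0.0 (shut) to 1.0 (fully open); "grip_force": force on a finger pad.
Only numpy, scipy, OpenCV 4.12 (cv2) and the standard library are available. Lean on these libraries where they do the work, as an engineer would, in place of code of your own. Each camera call takes 0.05 s, during which the arm holds its last target. There are 200 camera calls.

TASK

A brass gland nut has rolled out of sight under the low parts shelf. Take the flat hooked probe by its handle, sweep it sideways under the shelf until you feel the nut trapped, and drag the nut out onto the black pad in front, pressing gently all the while. Then put the probe down on the green bench, off the pad and the shelf, and leave everything else where it stands.

Things in the scene. Friction and masses are not known exactly. Their poses are not given: they have to be found in the camera images.
- shelf: Low grey metal shelf, fixed. Origin: on the bench below the middle of its top board's front edge; x inwards (away from the opening), y left as seen from the robot. Board: x 0 to 108, y -120 to 120, z 27 to 39 mm; goods on it from x = 22 mm back, to z = 84 mm. It does not give: press it with 15 N at most.
- shelf_mouth (a point): Middle of the mouth, on the floor plate: shelf x = 0, y = 0, z = 5 mm. The space behind is open only in front: shelf x 0 to 100 (back wall), y -112 to 112 (side walls), z 5 to 27 mm. The floor plate is 5 mm thick, 240 mm wide and reaches forward to x = -34 mm; the nut must end off it.
- stop_zone (a point): Shelf x = 50, y = 50, z = 16 mm. About here a fixed metal stop rail runs front to back under the board (x 1 to 99, 12 mm wide, as high as the space). It is hidden from above and not measured: its right (-y) face lies anywhere from shelf y = 15 to 85 mm, always parallel to the shelf's x.
- nut_zone (a point): Shelf x = 45, y = 20, z = 13 mm. Near here, hidden from above and not measured, the nut lies flat on the plate just right of the rail (0 to 13 mm off it), its centre at shelf x = 28 to 62 mm. Nut: brass hexagon ring, 30 mm over flats, 35 over corners, 16 high, 40 to 85 g. No other thing is under the shelf; y -112 to -35 mm is free.
- pad: Thin black rubber pad fixed on the bench right in front of the floor plate, 110 mm (x) by 240 mm (y), 2 mm thick; covers shelf x = -145 to -35, y -120 to 120 mm. Origin: centre of its underside, axes as the shelf's. The nut must end on it; the 3 mm drop from plate to pad does no harm.
- probe: Flat hooked probe, 140 g, standing by itself: an upright black handle block 30 (x) by 24 (y) by 75 mm high (z), gripped across y, with a thin steel bar running from its foot along +x (see bar). Origin: centre of the handle's underside, z up. Put it down upright or lying, as you like.
- bar: The probe's steel bar, fixed to the handle; same origin and axes as probe. A flat strip on edge (4 mm thick in y, z 0 to 14 mm) from the handle to x = 154 mm; at its end a toe 4 mm thick (x 150 to 154), 14 mm high, is bent to +y and reaches y = 20 mm. The bar is stiff; at the shelf it may press on things with 15 N at most.
- probe_toe (a point): Point on the probe, at the middle of the inner (handle-side) face of the toe: 150 mm ahead of the handle's centre, 10 mm to +y, 7 mm above the probe's underside.
- probe_grip (a point): Point in the middle of the probe's handle, 52 mm above its underside, where to grip.
- tape: Bystander: empty cardboard tape core, ring of 90 mm outside diameter, 45 mm high, origin at the centre of its underside.
- bin: Bystander: small open blue parts bin, 140 x 100 x 50 mm, origin at the centre of its underside.
- driver: Bystander: screwdriver with black handle lying on the bench along its x axis.
There are look-alikes about, which are no part of the job. What is shaped like the probe but brown, pink or turquoise is not meant.

How it is judged (in metres and radians):
On the way:
1. the toe of the probe is under the shelf, more than 50 mm deep (x of probe_toe in the frame of shelf above 0.05 m and z of probe_toe in the frame of shelf between 0 and 0.027 m), for 0.2 s.
At the end, for the whole second after the job is handed in: The nut rests with its weight on the pad (the pad carries more than 0.15 N, and neither the probe nor a bystander is on it), nothing lies on or leans against the shelf, not even its floor plate (under 0.05 N), and the probe is put down on the bench (origin below 40 mm), released and still (contact force between pad and anything else above 0.15 N and contact force between pad and probe below 0.02 N and contact force between shelf and anything else below 0.05 N and height (world z) of probe below 0.04 m and linear speed of probe below 0.02 m/s); the robot touches nothing.
It fails at once if anything presses the shelf with more than 15 N (contact force between shelf and anything else above 15 N).
It fails at once if with its toe at or under the shelf, the probe's bar presses on anything (nut, rail, shelf) with more than 15 N (contact force between bar and anything else above 15 N and x of probe_toe in the frame of shelf above -0.03 m).
It fails at once if a bystander (tape core, bin, screwdriver) is moved by more than 20 mm (distance of any of tape, bin, driver from where it was at the start of the episode above 0.02 m).
It also fails if it takes over 58 s, if anything falls off the work surface, if the arm or the gripper's body presses on something with over 40 N, if the wrist force passes 120 N, or if a joint passes its speed limit or range.

## Working session

There is one attempt and no reset: what is moved stays moved. The work goes in short steps, Python scripts to look and compute and a tool call to move; the robot and the scene stay as the last step left them, time stands still between calls to the robot, and variables do not carry over. Pictures are saved under pics/ and viewed, at most 10 in all, crops included, and the job is handed in when it is done.

Besides the shell and the picture viewer there is one more tool, called as name([rows], argument=value, ...), one row to a line, values as JSON. servo_tool: Moves the arm, as the interface text tells. Its arguments: {"type":"object","properties":{"commands":{"type":"array"},"squeeze":{"type":"number"}},"required":["commands"]}

```bash
mkdir -p pics; ls; cat > h.py <<'E'
from rig import *
import numpy as np, cv2
def cam(n):
    c=capture(n); np.savez(''+n+'.npz',**c); return c
def world(c,u,v,z=None):
    R=cv2.Rodrigues(np.array(c['rvec'],float))[0]; t=np.array(c['tvec'],float).reshape(3)
    d=np.array([(u-c['cx'])/c['fx'],(v-c['cy'])/c['fy'],1.0])
    o=-R.T@t; r=R.T@d
    if z is None: s=c['z_map'][int(v),int(u)]
    else: s=(z-o[2])/r[2]
    return o+s*r
def xyz(c):
    R=cv2.Rodrigues(np.array(c['rvec'],float))[0]; t=np.array(c['tvec'],float).reshape(3)
    v,u=np.mgrid[0:400,0:640]; z=c['z_map']
    p=np.stack([(u-c['cx'])/c['fx']*z,(v-c['cy'])/c['fy']*z,z],-1)
    return (p-t)@R
E
python3 - <<'E'
from h import *
for n in('top','scene'):
    c=cam(n); cv2.imwrite(f'pics/{n}.png',c['pixels'][...,::-1]); print(n,c['fx'],c['cx'],c['cy'],c['rvec'],c['tvec'])
s=sense();print({k:np.round(v,3) for k,v in s.items()})
try: print(grip_depth)
except Exception as e: print(e)
E
```

```text
pics
top 425.038397461763 319.1275780259384 196.84648385234274 [ 2.12508897 -2.1933207   0.093384  ] [  -5.03660137  469.13717159 1344.69692356]
scene 435.19568659539374 318.89967081693584 206.39617234456028 [ 1.18077267  2.13020242 -1.15500832] [ 264.35643822 -156.42652266 1559.57975053]
{'time_s': np.float64(0.1), 'joints': array([-1.388,  0.313,  1.498,  0.   ,  1.331, -0.223]), 'dq': array([-0.001,  0.   , -0.003, -0.003,  0.   ,  0.   ]), 'tau': array([ 2.0000e-03, -4.1290e+01, -2.6014e+01, -0.0000e+00,  3.0000e-03,
        0.0000e+00]), 'eef_pos': array([ 207.205, -482.15 ,  230.797]), 'ee_rot': array([-0.001,  0.979,  0.201,  0.   ]), 'force': array([-0.357, -0.025,  0.245]), 'wrist_torque': array([-0.012, -0.006,  0.053]), 'grip_force': np.float64(0.0), 'grip_width': np.float64(1.004)}
18.700000000000003
```

View pics/top.png

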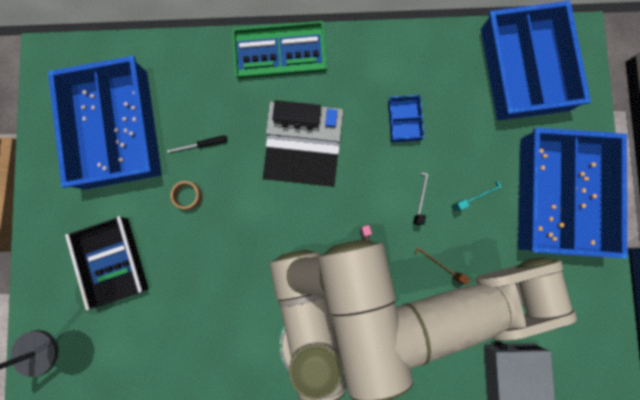

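View pics/scene.png

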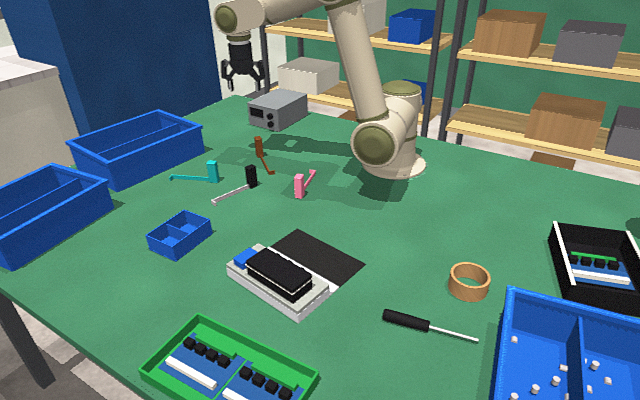

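The candidates in the top view are black (420,220) with a grey steel bar up to (424,174), turquoise (463,204), brown (461,278) and pink (366,231). The black handle with the steel bar fits the description. Next I'll measure and confirm it in a crop.

```bash
python3 - <<'E'
from h import *
c=dict(np.load('top.npz')); im=c['pixels']; P=xyz(c)
a=cv2.resize(im[160:235,390:510],None,fx=6,fy=6,interpolation=cv2.INTER_CUBIC)
b=cv2.resize(im[90:195,250:355],None,fx=5,fy=5,interpolation=cv2.INTER_CUBIC)
k=np.zeros((525,720+0,3),np.uint8)
cv2.imwrite('pics/p1.png',a[...,::-1]);cv2.imwrite('pics/s1.png',b[...,::-1])
mx=im.max(-1).astype(int); mn=im.min(-1).astype(int)
def rect(m,z,name):
    n,l,st,_=cv2.connectedComponentsWithStats(m.astype(np.uint8))
    i=1+np.argmax(st[1:,4]); v,u=np.nonzero(l==i)
    w=np.array([world(c,x,y,z)[:2] for x,y in zip(u,v)])
    r=cv2.minAreaRect(w.astype(np.float32)); print(name,st[i],np.round(w.mean(0),1),r, np.round(cv2.boxPoints(r),0).tolist()); return w
box=lambda u0,v0,u1,v1: (np.indices((400,640))[1]>=u0)&(np.indices((400,640))[1]<u1)&(np.indices((400,640))[0]>=v0)&(np.indices((400,640))[0]<v1)
rect((mx<60)&box(255,140,350,195),2,'pad')
rect((mn>170)&box(255,130,350,160),5,'plate')
rect((mn>90)&(mx-mn<40)&box(255,95,350,150)&(P[...,2]>20)&(P[...,2]<55),39,'board')
rect((mx<45)&box(405,205,435,232),75,'handle')
w=rect((mn>85)&(mx-mn<45)&box(405,165,435,218),14,'bar')
w=w[np.argsort(w[:,0])]; print(w[::6].round(0).tolist())
for u,v in((420,220),(303,135),(303,160)): print(P[v,u].round(1))
E
```

```text
pad [ 263  148   74   38 2181] [573.4  40.6] ((573.3967895507812, 40.947547912597656), (235.214599609375, 103.52423858642578), 81.57683563232422) [[505.0, -68.0], [607.0, -83.0], [642.0, 150.0], [539.0, 165.0]]
plate [267 138  72  15 593] [644.5  30.4] ((644.8929443359375, 30.595787048339844), (237.86114501953125, 28.850828170776367), 81.97272491455078) [[614.0, -85.0], [643.0, -89.0], [676.0, 146.0], [647.0, 150.0]]
board [ 267  101   76   41 1082] [694.6   9.8] ((716.3741455078125, 19.666030883789062), (239.5253448486328, 110.58882904052734), 81.84831237792969) [[645.0, -91.0], [754.0, -107.0], [788.0, 130.0], [679.0, 146.0]]
handle [414 216  11   9  76] [ 382.6 -323.5] ((382.0212097167969, -324.96380615234375), (30.988683700561523, 24.5541934967041), 88.18182373046875) [[369.0, -340.0], [394.0, -341.0], [395.0, -310.0], [370.0, -309.0]]
bar [417 172  12  43 187] [ 477.2 -355.3] ((471.72802734375, -354.5213928222656), (26.73441505432129, 138.5367889404297), 82.4090576171875) [[401.0, -359.0], [539.0, -377.0], [542.0, -350.0], [405.0, -332.0]]
[[404.0, -339.0], [410.0, -336.0], [414.0, -333.0], [420.0, -343.0], [423.0, -337.0], [429.0, -347.0], [433.0, -344.0], [439.0, -351.0], [443.0, -345.0], [449.0, -355.0], [452.0, -348.0], [458.0, -358.0], [462.0, -355.0], [465.0, -349.0], [471.0, -356.0], [475.0, -353.0], [481.0, -363.0], [484.0, -357.0], [491.0, -367.0], [494.0, -360.0], [500.0, -367.0], [504.0, -361.0], [507.0, -358.0], [513.0, -368.0], [517.0, -362.0], [523.0, -372.0], [527.0, -369.0], [530.0, -366.0], [533.0, -366.0], [536.0, -369.0], [537.0, -350.0], [540.0, -353.0]]
[ 381.8 -327.5   77.6]
[671.4  26.2  34.1]
[594.3  29.8   7. ]
```

View pics/p1.png

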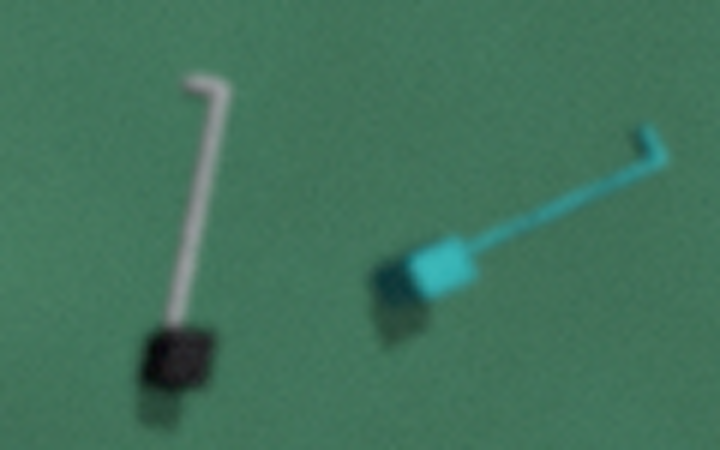

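View pics/s1.png

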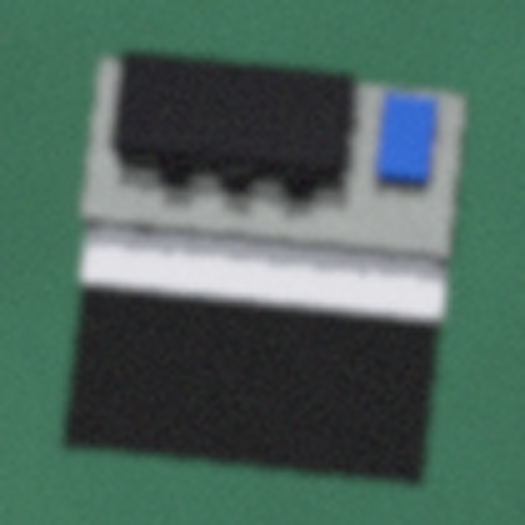

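The crop shows the black-handled probe at (180,355) with a steel bar up to (220,85). Its toe is bent left, so it is the one meant. The shelf crop shows the white plate lip, the black pad below it and goods on the board. I'll move over the handle and look with the wrist camera.

servo_tool([
  [-1, [0, 0, 0.007], [0, 0, 0.92]],
  [-1, [0, 0, 0.007], [0, 0, 0.92]],
  [-1, [0, 0, 0.007], [0, 0, 0.92]],
  [-1, [0, 0, 0.007], [0, 0, 0.92]],
  [-1, [0, 0, 0.007], [0, 0, 0.92]],
  [-1, [0, 0, 0.007], [0, 0, 0.92]],
  [-1, [0, 0, 0.007], [0, 0, 0.92]],
], squeeze=70)

```text
time_s: 0.68
eef_pos: [207.2, -482.2, 181.6]
ee_rot: [-0.0, 0.991, -0.136, -0.0]
force: [-0.4, -0.3, 0.4]
grip_width: 0.994
grip_force: 0.0
```

servo_tool([
  [-1, [0.0211, -0.0327, 0], [0, 0, 0]],
  [-1, [0.0211, -0.0327, 0], [0, 0, 0]],
  [-1, [0.0211, -0.0327, 0], [0, 0, 0]],
  [-1, [0.0211, -0.0327, 0], [0, 0, 0]],
  [-1, [0.0211, -0.0327, 0], [0, 0, 0]],
  [-1, [0.0211, -0.0327, 0], [0, 0, 0]],
  [-1, [0, 0, 0], [0, 0, 0]],
  [-1, [0, 0, 0], [0, 0, 0]],
])

```text
time_s: 1.35
eef_pos: [382.3, -325.5, 182.1]
ee_rot: [-0.0, 0.991, -0.132, -0.0]
force: [0.1, 0.2, -0.0]
grip_width: 0.998
grip_force: 0.0
```

```bash
cat >> h.py <<'E'
from scipy.spatial.transform import Rotation as Rn
def wristpts():
    s=sense(); c=capture('wrist'); q=s['ee_rot']
    R=Rn.from_quat([q[1],q[2],q[3],q[0]]).as_matrix(); T=np.array(c['T_tool_cam'])
    Rc=R@T[:3,:3]; o=R@T[:3,3]+s['eef_pos']
    v,u=np.mgrid[0:400,0:640]; d=np.stack([(u-c['cx'])/c['fx'],(v-c['cy'])/c['fy'],np.ones((400,640))],-1)
    return s,c['pixels'],o,d@Rc.T,c['z_map']
def plane(o,d,z): return o+d*((z-o[2])/d[...,2])[...,None]
def yaw(s):
    q=s['ee_rot'];R=Rn.from_quat([q[1],q[2],q[3],q[0]]).as_matrix();return np.degrees(np.arctan2(R[1,0],R[0,0]))
E
python3 - <<'E'
from h import *
s,im,o,d,z=wristpts(); cv2.imwrite('pics/w1.png',im[...,::-1]); print(s['time_s'],s['eef_pos'],yaw(s))
P=o+d*z[...,None]; mx=im.max(-1).astype(int); mn=im.min(-1)
H=(P[...,2]>66)&(P[...,2]<85)&(mx<70)&(abs(P[...,0]-382)<40)&(abs(P[...,1]+327)<40)
w=plane(o,d,75)[H][:,:2].astype(np.float32); print(len(w),cv2.minAreaRect(w),P[H][:,2].mean())
B=(P[...,2]>6)&(P[...,2]<22)&(mn>80)&(mx-mn<50)&(abs(P[...,1]+350)<50)
w=plane(o,d,14)[B][:,:2]; print(len(w),w.min(0),w.max(0))
t=w[(w[:,0]<515)&(w[:,0]>405)].astype(np.float32); print(cv2.fitLine(t,cv2.DIST_HUBER,0,.01,.01).ravel())
E
```

```text
1.35 [ 382.31740843 -325.4868899   182.06121047] -15.189157287657043
785 ((386.71258544921875, -332.89874267578125), (22.80891227722168, 30.346784591674805), 74.882568359375) 75.11088580179711
692 [ 243.64925366 -393.24714629] [ 539.2230713  -334.26793902]
[ 9.6787971e-01 -2.5141382e-01  4.6217242e+02 -3.5201691e+02]
```

View pics/w1.png

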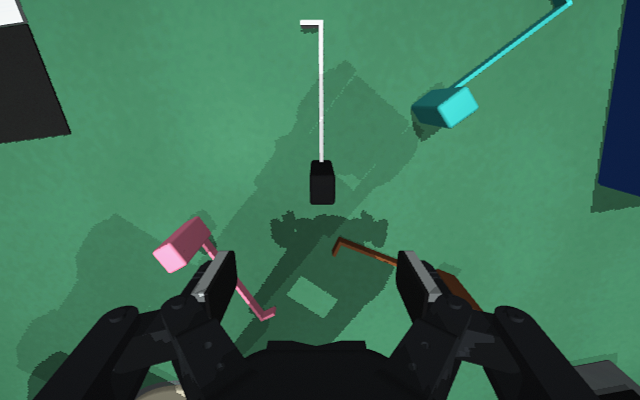

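The wrist view shows the black handle's top at (322,183), the bar running up to (322,22) and the toe to the left. The handle is at (386.7,-332.7) with yaw -14.8°. I'll go down and grip.

servo_tool([
  [-1, [0.0061, 0.0058, 0], [0, 0, -0.06]],
  [-1, [0, 0, 0.035], [0, 0, 0]],
  [-1, [0, 0, 0.035], [0, 0, 0]],
  [-1, [0, 0, 0.035], [0, 0, 0]],
  [-1, [0, 0, 0.033], [0, 0, 0]],
  [-1, [0, 0, 0.0105], [0, 0, 0]],
  [-1, [0, 0, 0], [0, 0, 0]],
])

```text
time_s: 1.98
eef_pos: [384.4, -334.1, 31.8]
ee_rot: [-0.002, 0.991, -0.132, -0.002]
force: [-0.4, 0.6, 1.4]
grip_width: 1.001
grip_force: 0.0
```

servo_tool([
  [1, [0, 0, 0], [0, 0, 0]],
  [1, [0, 0, 0], [0, 0, 0]],
  [1, [0, 0, 0], [0, 0, 0]],
  [1, [0, 0, 0], [0, 0, 0]],
  [1, [0, 0, 0], [0, 0, 0]],
  [1, [0, 0, 0], [0, 0, 0]],
  [1, [0, 0, 0], [0, 0, 0]],
  [1, [0, 0, 0], [0, 0, 0]],
])

```text
time_s: 2.65
eef_pos: [386.0, -334.4, 34.6]
ee_rot: [0.0, 0.991, -0.131, 0.0]
force: [-2.8, 1.6, 5.8]
grip_width: 0.273
grip_force: 70.2
```

servo_tool([
  [1, [0, 0, -0.01], [0, 0, 0]],
  [1, [0, 0, -0.02], [0, 0, 0]],
  [1, [0, 0, -0.03], [0, 0, -0.58]],
  [1, [0, 0, 0], [0, 0, -0.58]],
  [1, [0, 0, 0], [0, 0, 0]],
  [1, [0, 0, 0], [0, 0, 0]],
])

```text
time_s: 3.15
eef_pos: [385.5, -333.7, 93.8]
ee_rot: [-0.0, 0.997, -0.071, -0.0]
force: [-0.1, 0.2, -1.3]
grip_width: 0.272
grip_force: 69.4
```

```bash
python3 - <<'E'
from h import *
s,im,o,d,z=wristpts(); cv2.imwrite('pics/w2.png',im[...,::-1]); print(s['time_s'],s['eef_pos'],yaw(s),s['force'])
P=o+d*z[...,None]; mx=im.max(-1).astype(int); mn=im.min(-1)
B=(P[...,2]>55)&(P[...,2]<95)&(mn>80)&(mx-mn<50)
B[330:]=0
v,u=np.nonzero(B); w=P[B]; print(len(w),u.min(),u.max(),v.min(),v.max())
for a,b in((380,430),(430,460),(460,500),(500,530),(530,545)):
    k=(w[:,0]>a)&(w[:,0]<b); print(a,k.sum(),w[k].mean(0).round(1) if k.any() else '')
w=w[w[:,0]<522]; print(cv2.fitLine(w.astype(np.float32),cv2.DIST_HUBER,0,.01,.01).ravel())
E
```

```text
3.15 [ 385.4777533  -333.66334563   93.75431995] -8.16006342019088 [-0.10201845  0.20019442 -1.2856492 ]
1578 58 319 0 325
380 318 [ 414.2 -337.6   73.6]
430 354 [ 445.7 -341.6   73.5]
460 610 [ 481.2 -346.6   73.2]
500 266 [ 508.1 -350.1   73.1]
530 0 
[ 9.9044228e-01 -1.3776372e-01 -6.7308382e-03  4.6439502e+02
 -3.4417902e+02  7.3366264e+01]
```

servo_tool([
  [1, [0.002, -0.018, 0], [0, 0, 0]],
  [1, [0.003, -0.037, 0], [0, 0, 0]],
  [1, [0.003, -0.037, 0], [0, 0, 0]],
  [1, [0.003, -0.037, 0], [0, 0, 0]],
  [1, [0.003, -0.037, 0], [0, 0, 0]],
  [1, [0.003, -0.037, 0], [0, 0, 0]],
  [1, [0.003, -0.037, 0], [0, 0, 0]],
  [1, [0.003, -0.037, 0], [0, 0, 0]],
  [1, [0.003, -0.037, 0], [0, 0, 0]],
  [1, [0.002, -0.018, 0], [0, 0, 0]],
])

```text
time_s: 4.03
eef_pos: [459.5, -5.7, 93.1]
ee_rot: [-0.001, 0.998, -0.07, -0.001]
force: [-0.7, -1.6, -2.2]
grip_width: 0.271
grip_force: 69.5
```

servo_tool([
  [1, [0, 0, 0.015], [0, 0, 0]],
  [1, [0, 0, 0.015], [0, 0, 0]],
  [1, [0, 0, 0.012], [0, 0, 0]],
  [1, [0, 0, 0.005], [0, 0, 0]],
  [1, [0, 0, 0], [0, 0, 0]],
  [1, [0, 0, 0], [0, 0, 0]],
])

```text
time_s: 4.53
eef_pos: [459.9, -9.3, 46.8]
ee_rot: [-0.0, 0.997, -0.071, -0.0]
force: [-0.2, -0.1, -1.1]
grip_width: 0.277
grip_force: 69.5
```

```bash
python3 - <<'E'
from h import *
s,im,o,d,z=wristpts(); cv2.imwrite('pics/w3.png',im[...,::-1]); print(s['time_s'],s['eef_pos'],yaw(s),s['force'])
P=o+d*z[...,None]
y0=np.radians(-8.1); ex=np.array([np.cos(y0),np.sin(y0)]); ey=np.array([-ex[1],ex[0]])
r=s['eef_pos'][:2]-[663,28]; print('handle shelf',r@ex,r@ey)
S=np.stack([(P[...,:2]-[663,28])@ex,(P[...,:2]-[663,28])@ey,P[...,2]],-1)
# board front edge per shelf-y column; bar heights
for y in range(-110,111,30):
    k=(abs(S[...,1]-y)<4)&(S[...,2]>34)&(S[...,2]<44)&(S[...,0]>-20)
    print(y,k.sum(),(np.percentile(S[k][:,0],1).round(1),np.median(S[k][:,2]).round(1)) if k.sum() else '')
k=(S[...,1]>-95)&(S[...,1]<-40)&(S[...,0]>-180)&(S[...,0]<-20)&(S[...,2]>15)&(S[...,2]<35)
w=S[k]; print(k.sum())
for a in range(-150,-30,15):
    q=(w[:,0]>a)&(w[:,0]<a+15)
    if q.any(): print(a,w[q].mean(0).round(1),w[q].max(0).round(1))
for x in(-30,-15,-5):
    k=(abs(S[...,0]-x)<3)&(abs(S[...,1])<30); print('plate',x,np.median(S[k][:,2]) if k.any() else '')
E
```

```text
4.5333 [459.92730365  -9.29199869  46.76967261] -8.116718366884385 [-0.22614352 -0.05459207 -1.07765183]
handle shelf -195.79228506345794 -65.5331540379577
-110 0 
-80 0 
-50 0 
-20 0 
10 0 
40 0 
70 0 
100 0 
1543
-150 [-142.1  -65.    26.6] [-135.   -63.1   28.4]
-135 [-127.3  -64.8   26.5] [-120.1  -63.1   28.5]
-120 [-112.4  -64.9   26.3] [-105.4  -63.2   28. ]
-105 [-97.2 -64.7  26.2] [-90.  -62.7  28.4]
-90 [-82.4 -64.7  26.2] [-75.  -62.8  28.2]
-75 [-69.5 -64.4  26. ] [-63.9 -62.4  27.5]
plate -30 
plate -15 
plate -5
```

View pics/w3.png

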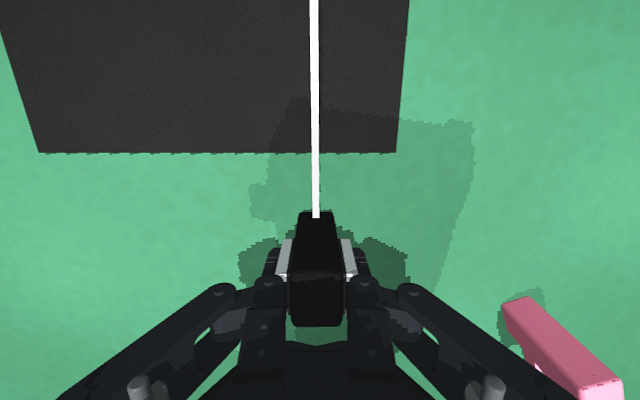

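servo_tool([
  [1, [0, 0, 0.0028], [0, 0, 0]],
  [1, [0, 0, 0], [0, 0, 0]],
  [1, [0, 0, 0], [0, 0, 0]],
])

```text
time_s: 4.83
eef_pos: [460.1, -9.3, 44.2]
ee_rot: [0.0, 0.998, -0.07, 0.0]
force: [-0.3, 0.7, -1.0]
grip_width: 0.275
grip_force: 69.5
```

```bash
python3 - <<'E'
from h import *
s,im,o,d,z=wristpts(); print(s['eef_pos'],yaw(s),s['force'])
W=plane(o,d,2)[...,:2]; y0=np.radians(-8.1); ex=np.array([np.cos(y0),np.sin(y0)]); ey=np.array([-ex[1],ex[0]])
S=np.stack([(W-[663,28])@ex,(W-[663,28])@ey],-1)
g=im.astype(int); m=(g.max(-1)<75)&(g[...,1]-g[...,0]<12)
for u in(80,140,200,250,370):
    v=np.nonzero(m[100:175,u])[0].max()+100; print('near',u,v,S[v,u].round(1))
for v in(40,80,120,145):
    u=np.nonzero(m[v,330:440])[0].max()+330; l=np.nonzero(m[v,:300])[0].min(); print('R',v,u,S[v,u].round(1),'L',l,S[v,l].round(1))
P=o+d*z[...,None]
for v in(10,40,80,120,160): print(P[v,314].round(1))
E
```

```text
[460.10733352  -9.28474555  44.21282509] -8.080293283046673 [-0.28715624  0.73609436 -0.97093233]
near 80 152 [-144.2   91. ]
near 140 152 [-144.1   51.1]
near 200 152 [-144.    11.2]
near 250 152 [-144.   -22.1]
near 370 152 [-143.9 -101.8]
R 40 406 [ -77.8 -118.8] L 0 [-78.1 120.4]
R 80 402 [ -99.6 -118.7] L 12 [-99.9 120.9]
R 120 399 [-123.3 -119.1] L 25 [-123.6  120.7]
R 145 396 [-139.2 -118.7] L 33 [-139.6  120.7]
[586.3 -26.6  22.9]
[572.6 -24.6  24.5]
[553.8 -21.9  22.8]
[533.  -18.9  23.9]
[510.5 -15.7  24.4]
```

servo_tool([
  [1, [0.006, 0, 0], [0, 0, 0]],
  [1, [0.008, 0, 0], [0, 0, 0]],
  [1, [0.008, 0, 0], [0, 0, 0]],
  [1, [0.008, 0, 0], [0, 0, 0]],
  [1, [0.008, 0, 0], [0, 0, 0]],
  [1, [0.008, 0, 0], [0, 0, 0]],
  [1, [0.008, 0, 0], [0, 0, 0]],
  [1, [0.008, 0, 0], [0, 0, 0]],
  [1, [0, 0, 0], [0, 0, 0]],
  [1, [0, 0, 0], [0, 0, 0]],
])

```text
time_s: 5.72
eef_pos: [521.6, -17.9, 43.8]
ee_rot: [-0.0, 0.998, -0.07, -0.0]
force: [-0.9, 1.2, -1.6]
grip_width: 0.272
grip_force: 69.5
```

servo_tool([
  [1, [0.008, 0, 0], [0, 0, 0]],
  [1, [0.01, 0, 0], [0, 0, 0]],
  [1, [0.01, 0, 0], [0, 0, 0]],
  [1, [0.01, 0, 0], [0, 0, 0]],
  [1, [0.01, 0, 0], [0, 0, 0]],
  [1, [0.01, 0, 0], [0, 0, 0]],
  [1, [0.008, 0, 0], [0, 0, 0]],
  [1, [0.005, 0, 0], [0, 0, 0]],
  [1, [0, 0, 0], [0, 0, 0]],
  [1, [0, 0, 0], [0, 0, 0]],
])

```text
time_s: 6.55
eef_pos: [591.5, -27.8, 43.8]
ee_rot: [-0.0, 0.998, -0.07, -0.0]
force: [-0.7, -0.0, -0.8]
grip_width: 0.27
grip_force: 69.5
```

servo_tool([
  [1, [0, -0.003, 0], [0, 0, 0]],
  [1, [0, -0.0035, 0], [0, 0, 0]],
  [1, [0, -0.0035, 0], [0, 0, 0]],
  [1, [0, -0.0035, 0], [0, 0, 0]],
  [1, [0, -0.0035, 0], [0, 0, 0]],
  [1, [0, -0.0035, 0], [0, 0, 0]],
  [1, [0, -0.0035, 0], [0, 0, 0]],
  [1, [0, -0.003, 0], [0, 0, 0]],
  [1, [0, -0.0025, 0], [0, 0, 0]],
  [1, [0, 0, 0], [0, 0, 0]],
])

```text
time_s: 7.38
eef_pos: [595.9, 1.8, 44.0]
ee_rot: [-0.0, 0.998, -0.07, -0.0]
force: [-0.3, 0.3, -1.3]
grip_width: 0.277
grip_force: 69.5
```

servo_tool([
  [1, [0, -0.0015, 0], [0, 0, 0]],
  [1, [0, -0.0015, 0], [0, 0, 0]],
  [1, [0, -0.0015, 0], [0, 0, 0]],
  [1, [0, -0.0015, 0], [0, 0, 0]],
  [1, [0, -0.0015, 0], [0, 0, 0]],
  [1, [0, -0.0015, 0], [0, 0, 0]],
  [1, [0, -0.0015, 0], [0, 0, 0]],
  [1, [0, -0.0005, 0], [0, 0, 0]],
  [1, [0, 0, 0], [0, 0, 0]],
  [1, [0, 0, 0], [0, 0, 0]],
])

```text
time_s: 8.22
eef_pos: [597.4, 12.2, 44.0]
ee_rot: [0.0, 0.998, -0.07, 0.0]
force: [-0.1, 0.5, -0.7]
grip_width: 0.273
grip_force: 69.5
```

servo_tool([
  [1, [0, -0.001, 0], [0, 0, 0]],
  [1, [0, -0.001, 0], [0, 0, 0]],
  [1, [0, -0.001, 0], [0, 0, 0]],
  [1, [0, -0.001, 0], [0, 0, 0]],
  [1, [0, 0, 0], [0, 0, 0]],
  [1, [0, 0, 0], [0, 0, 0]],
], squeeze=40)

```text
time_s: 8.72
eef_pos: [597.9, 16.2, 44.0]
ee_rot: [-0.0, 0.998, -0.07, -0.0]
force: [0.1, -0.3, -1.1]
grip_width: 0.27
grip_force: 69.5
```

servo_tool([
  [1, [0, -0.001, 0], [0, 0, 0]],
  [1, [0, -0.001, 0], [0, 0, 0]],
  [1, [0, -0.001, 0], [0, 0, 0]],
  [1, [0, -0.001, 0], [0, 0, 0]],
  [1, [0, -0.001, 0], [0, 0, 0]],
  [1, [0, 0, 0], [0, 0, 0]],
  [1, [0, 0, 0], [0, 0, 0]],
])

```text
time_s: 9.3
eef_pos: [598.7, 21.2, 44.0]
ee_rot: [0.0, 0.998, -0.07, -0.0]
force: [0.1, -0.6, -1.8]
grip_width: 0.271
grip_force: 69.5
```

servo_tool([
  [1, [0, -0.001, 0], [0, 0, 0]],
  [1, [0, -0.001, 0], [0, 0, 0]],
  [1, [0, -0.001, 0], [0, 0, 0]],
  [1, [0, -0.001, 0], [0, 0, 0]],
  [1, [0, -0.001, 0], [0, 0, 0]],
  [1, [0, 0, 0], [0, 0, 0]],
  [1, [0, 0, 0], [0, 0, 0]],
])

```text
time_s: 9.88
eef_pos: [599.4, 26.1, 44.0]
ee_rot: [0.0, 0.998, -0.07, 0.0]
force: [-0.4, -0.1, -1.8]
grip_width: 0.272
grip_force: 69.5
```

servo_tool([
  [1, [0, -0.001, 0], [0, 0, 0]],
  [1, [0, -0.001, 0], [0, 0, 0]],
  [1, [0, -0.001, 0], [0, 0, 0]],
  [1, [0, -0.001, 0], [0, 0, 0]],
  [1, [0, -0.001, 0], [0, 0, 0]],
  [1, [0, 0, 0], [0, 0, 0]],
  [1, [0, 0, 0], [0, 0, 0]],
])

```text
time_s: 10.47
eef_pos: [600.1, 31.1, 44.0]
ee_rot: [-0.0, 0.998, -0.07, 0.0]
force: [0.3, -0.3, -1.9]
grip_width: 0.272
grip_force: 69.5
```

servo_tool([
  [1, [0, -0.001, 0], [0, 0, 0]],
  [1, [0, -0.001, 0], [0, 0, 0]],
  [1, [0, -0.001, 0], [0, 0, 0]],
  [1, [0, -0.001, 0], [0, 0, 0]],
  [1, [0, -0.001, 0], [0, 0, 0]],
  [1, [0, 0, 0], [0, 0, 0]],
  [1, [0, 0, 0], [0, 0, 0]],
])

```text
time_s: 11.05
eef_pos: [600.8, 36.0, 44.0]
ee_rot: [0.0, 0.998, -0.07, 0.0]
force: [-0.2, -0.5, -1.8]
grip_width: 0.272
grip_force: 69.5
```

servo_tool([
  [1, [0, -0.001, 0], [0, 0, 0]],
  [1, [0, -0.001, 0], [0, 0, 0]],
  [1, [0, -0.001, 0], [0, 0, 0]],
  [1, [0, -0.001, 0], [0, 0, 0]],
  [1, [0, -0.001, 0], [0, 0, 0]],
  [1, [0, 0, 0], [0, 0, 0]],
  [1, [0, 0, 0], [0, 0, 0]],
])

```text
time_s: 11.63
eef_pos: [601.5, 40.9, 44.0]
ee_rot: [0.0, 0.998, -0.07, -0.0]
force: [0.0, 0.8, -1.9]
grip_width: 0.271
grip_force: 69.5
```

servo_tool([
  [1, [0, -0.001, 0], [0, 0, 0]],
  [1, [0, -0.001, 0], [0, 0, 0]],
  [1, [0, -0.001, 0], [0, 0, 0]],
  [1, [0, -0.001, 0], [0, 0, 0]],
  [1, [0, -0.001, 0], [0, 0, 0]],
  [1, [0, 0, 0], [0, 0, 0]],
  [1, [0, 0, 0], [0, 0, 0]],
])

```text
time_s: 12.22
eef_pos: [602.2, 45.9, 44.0]
ee_rot: [0.0, 0.998, -0.07, 0.0]
force: [0.1, -0.4, -1.7]
grip_width: 0.274
grip_force: 69.5
```

servo_tool([
  [1, [0, -0.001, 0], [0, 0, 0]],
  [1, [0, -0.001, 0], [0, 0, 0]],
  [1, [0, -0.001, 0], [0, 0, 0]],
  [1, [0, -0.001, 0], [0, 0, 0]],
  [1, [0, -0.001, 0], [0, 0, 0]],
  [1, [0, 0, 0], [0, 0, 0]],
  [1, [0, 0, 0], [0, 0, 0]],
])

```text
time_s: 12.8
eef_pos: [602.9, 50.9, 44.0]
ee_rot: [0.0, 0.998, -0.07, -0.0]
force: [-0.4, -0.3, -0.5]
grip_width: 0.274
grip_force: 69.5
```

servo_tool([
  [1, [0, -0.001, 0], [0, 0, 0]],
  [1, [0, -0.001, 0], [0, 0, 0]],
  [1, [0, -0.001, 0], [0, 0, 0]],
  [1, [0, -0.001, 0], [0, 0, 0]],
  [1, [0, -0.001, 0], [0, 0, 0]],
  [1, [0, 0, 0], [0, 0, 0]],
  [1, [0, 0, 0], [0, 0, 0]],
])

```text
time_s: 13.38
eef_pos: [603.6, 55.8, 44.0]
ee_rot: [0.0, 0.998, -0.07, 0.0]
force: [0.9, 0.2, -1.5]
grip_width: 0.273
grip_force: 69.5
```

servo_tool([
  [1, [0, -0.001, 0], [0, 0, 0]],
  [1, [0, -0.001, 0], [0, 0, 0]],
  [1, [0, -0.001, 0], [0, 0, 0]],
  [1, [0, -0.001, 0], [0, 0, 0]],
  [1, [0, -0.001, 0], [0, 0, 0]],
  [1, [0, 0, 0], [0, 0, 0]],
  [1, [0, 0, 0], [0, 0, 0]],
])

```text
time_s: 13.97
eef_pos: [604.3, 60.8, 44.0]
ee_rot: [0.0, 0.998, -0.07, 0.0]
force: [-0.1, 0.1, -0.7]
grip_width: 0.275
grip_force: 69.5
```

servo_tool([
  [1, [0, -0.001, 0], [0, 0, 0]],
  [1, [0, -0.001, 0], [0, 0, 0]],
  [1, [0, -0.001, 0], [0, 0, 0]],
  [1, [0, -0.001, 0], [0, 0, 0]],
  [1, [0, -0.001, 0], [0, 0, 0]],
  [1, [0, 0, 0], [0, 0, 0]],
  [1, [0, 0, 0], [0, 0, 0]],
])

```text
time_s: 14.55
eef_pos: [605.0, 65.7, 44.0]
ee_rot: [-0.0, 0.998, -0.07, -0.0]
force: [-0.3, 0.4, -1.2]
grip_width: 0.27
grip_force: 69.4
```

servo_tool([
  [1, [0, -0.001, 0], [0, 0, 0]],
  [1, [0, -0.001, 0], [0, 0, 0]],
  [1, [0, -0.001, 0], [0, 0, 0]],
  [1, [0, -0.001, 0], [0, 0, 0]],
  [1, [0, -0.001, 0], [0, 0, 0]],
  [1, [0, 0, 0], [0, 0, 0]],
  [1, [0, 0, 0], [0, 0, 0]],
])

```text
time_s: 15.13
eef_pos: [605.7, 70.7, 44.0]
ee_rot: [-0.0, 0.998, -0.07, 0.0]
force: [-0.5, -0.1, -1.4]
grip_width: 0.273
grip_force: 69.4
```

servo_tool([
  [1, [0, -0.001, 0], [0, 0, 0]],
  [1, [0, -0.001, 0], [0, 0, 0]],
  [1, [0, -0.001, 0], [0, 0, 0]],
  [1, [0, -0.001, 0], [0, 0, 0]],
  [1, [0, -0.001, 0], [0, 0, 0]],
  [1, [0, 0, 0], [0, 0, 0]],
  [1, [0, 0, 0], [0, 0, 0]],
])

```text
time_s: 15.72
eef_pos: [606.4, 75.7, 44.0]
ee_rot: [-0.0, 0.998, -0.07, 0.0]
force: [-0.1, 0.1, -0.8]
grip_width: 0.273
grip_force: 69.4
```

servo_tool([
  [1, [0, -0.001, 0], [0, 0, 0]],
  [1, [0, -0.001, 0], [0, 0, 0]],
  [1, [0, -0.001, 0], [0, 0, 0]],
  [1, [0, -0.001, 0], [0, 0, 0]],
  [1, [0, -0.001, 0], [0, 0, 0]],
  [1, [0, 0, 0], [0, 0, 0]],
  [1, [0, 0, 0], [0, 0, 0]],
])

```text
time_s: 16.3
eef_pos: [606.8, 79.8, 44.0]
ee_rot: [0.001, 0.997, -0.071, -0.0]
force: [-2.7, -4.3, 0.9]
grip_width: 0.274
grip_force: 69.5
```

Force has jumped to about 5 N, so the nut is trapped against the rail. I'll ease off a little and draw it out.

servo_tool([
  [1, [0, 0.0004, 0], [0, 0, 0]],
  [1, [-0.002, 0, 0], [0, 0, 0]],
  [1, [-0.002, 0, 0], [0, 0, 0]],
  [1, [-0.002, 0, 0], [0, 0, 0]],
  [1, [-0.002, 0, 0], [0, 0, 0]],
  [1, [-0.002, 0, 0], [0, 0, 0]],
  [1, [0, 0, 0], [0, 0, 0]],
  [1, [0, 0, 0], [0, 0, 0]],
])

```text
time_s: 16.97
eef_pos: [597.4, 80.6, 44.2]
ee_rot: [0.001, 0.997, -0.071, 0.001]
force: [0.5, -8.1, -2.3]
grip_width: 0.275
grip_force: 69.3
```

servo_tool([
  [1, [0, 0.0008, 0], [0, 0, 0]],
  [1, [0, 0, 0], [0, 0, 0]],
  [1, [0, 0, 0], [0, 0, 0]],
])

```text
time_s: 17.22
eef_pos: [597.2, 80.1, 44.1]
ee_rot: [0.0, 0.997, -0.071, 0.0]
force: [0.1, -5.8, -1.6]
grip_width: 0.272
grip_force: 69.3
```

servo_tool([
  [1, [0, 0.0008, 0], [0, 0, 0]],
  [1, [-0.002, 0, 0], [0, 0, 0]],
  [1, [-0.002, 0, 0], [0, 0, 0]],
  [1, [-0.002, 0, 0], [0, 0, 0]],
  [1, [-0.002, 0, 0], [0, 0, 0]],
  [1, [0, 0, 0], [0, 0, 0]],
  [1, [0, 0, 0], [0, 0, 0]],
])

```text
time_s: 17.8
eef_pos: [588.6, 80.4, 44.0]
ee_rot: [0.0, 0.997, -0.071, -0.0]
force: [-0.6, -7.2, -1.8]
grip_width: 0.274
grip_force: 69.4
```

servo_tool([
  [1, [0, 0.0016, 0], [0, 0, 0]],
  [1, [0, 0, 0], [0, 0, 0]],
  [1, [-0.002, 0, 0], [0, 0, 0]],
  [1, [-0.002, 0, 0], [0, 0, 0]],
  [1, [-0.002, 0, 0], [0, 0, 0]],
  [1, [-0.002, 0, 0], [0, 0, 0]],
  [1, [0, 0, 0], [0, 0, 0]],
  [1, [0, 0, 0], [0, 0, 0]],
])

```text
time_s: 18.47
eef_pos: [580.6, 80.9, 44.0]
ee_rot: [-0.0, 0.998, -0.07, -0.0]
force: [-0.2, -0.3, -1.1]
grip_width: 0.277
grip_force: 69.3
```

servo_tool([
  [1, [-0.002, 0, 0], [0, 0, 0]],
  [1, [-0.002, 0, 0], [0, 0, 0]],
  [1, [-0.002, 0, 0], [0, 0, 0]],
  [1, [-0.002, 0, 0], [0, 0, 0]],
  [1, [-0.002, 0, 0], [0, 0, 0]],
  [1, [0, 0, 0], [0, 0, 0]],
])

```text
time_s: 18.97
eef_pos: [570.5, 82.2, 44.0]
ee_rot: [-0.0, 0.998, -0.07, -0.0]
force: [0.9, -0.0, -0.9]
grip_width: 0.274
grip_force: 69.3
```

servo_tool([
  [1, [0, -0.0008, 0], [0, 0, 0]],
  [1, [0, -0.0008, 0], [0, 0, 0]],
  [1, [0, 0, 0], [0, 0, 0]],
  [1, [0, 0, 0], [0, 0, 0]],
])

```text
time_s: 19.3
eef_pos: [571.1, 83.3, 44.0]
ee_rot: [0.0, 0.998, -0.071, -0.0]
force: [-2.3, -3.2, -1.2]
grip_width: 0.27
grip_force: 69.4
```

servo_tool([
  [1, [0, 0.0006, 0], [0, 0, 0]],
  [1, [-0.002, 0, 0], [0, 0, 0]],
  [1, [-0.002, 0, 0], [0, 0, 0]],
  [1, [-0.002, 0, 0], [0, 0, 0]],
  [1, [-0.002, 0, 0], [0, 0, 0]],
  [1, [-0.002, 0, 0], [0, 0, 0]],
  [1, [-0.002, 0, 0], [0, 0, 0]],
  [1, [0, 0, 0], [0, 0, 0]],
])

```text
time_s: 19.97
eef_pos: [558.8, 84.8, 44.0]
ee_rot: [-0.0, 0.998, -0.07, -0.0]
force: [-0.8, -0.1, -1.1]
grip_width: 0.272
grip_force: 69.3
```

servo_tool([
  [1, [0, -0.0003, 0], [0, 0, 0]],
  [1, [-0.002, 0, 0], [0, 0, 0]],
  [1, [-0.002, 0, 0], [0, 0, 0]],
  [1, [-0.002, 0, 0], [0, 0, 0]],
  [1, [-0.002, 0, 0], [0, 0, 0]],
  [1, [-0.002, 0, 0], [0, 0, 0]],
  [1, [-0.002, 0, 0], [0, 0, 0]],
  [1, [-0.002, 0, 0], [0, 0, 0]],
  [1, [0, 0, 0], [0, 0, 0]],
])

```text
time_s: 20.72
eef_pos: [545.0, 87.0, 44.0]
ee_rot: [-0.0, 0.998, -0.07, -0.0]
force: [0.7, -0.5, -1.2]
grip_width: 0.274
grip_force: 69.3
```

```bash
python3 - <<'E'
from h import *
s,im,o,d,z=wristpts(); c=cam('top'); 
a=cv2.resize(im[0:260,120:520],(800,520)); cv2.imwrite('pics/w4.png',a[...,::-1]); print(s['eef_pos'],s['force'])
cv2.imwrite('pics/t2.png',cv2.resize(c['pixels'][90:200,240:370],None,fx=5,fy=5)[...,::-1])
E
```

```text
[544.98512556  87.02900218  43.99026584] [ 0.71743221 -0.52714842 -1.2181873 ]
```

View pics/w4.png

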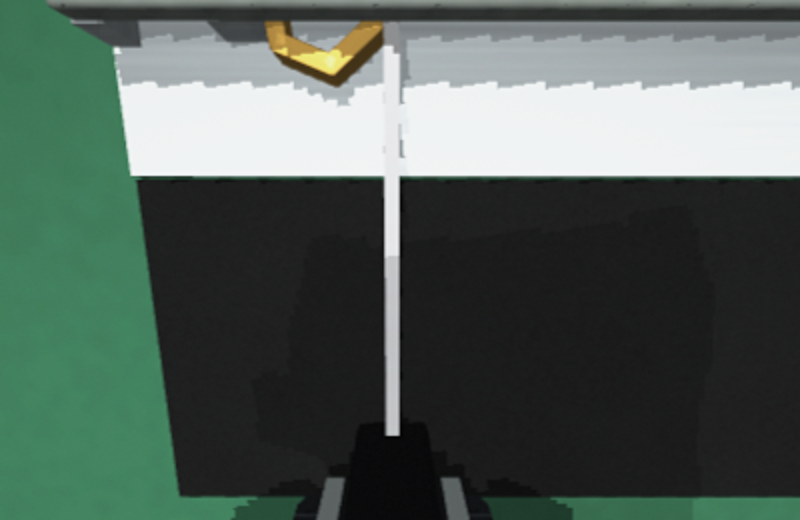

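The nut's leading corner shows at (335,80), left of the bar at (392,200), so it is hooked and coming out. I'll keep dragging straight.

servo_tool([
  [1, [-0.002, 0, 0], [0, 0, 0]],
  [1, [-0.003, 0, 0], [0, 0, 0]],
  [1, [-0.003, 0, 0], [0, 0, 0]],
  [1, [-0.003, 0, 0], [0, 0, 0]],
  [1, [-0.003, 0, 0], [0, 0, 0]],
  [1, [-0.003, 0, 0], [0, 0, 0]],
  [1, [-0.003, 0, 0], [0, 0, 0]],
  [1, [-0.003, 0, 0], [0, 0, 0]],
  [1, [-0.003, 0, 0], [0, 0, 0]],
  [1, [-0.002, 0, 0], [0, 0, 0]],
])

```text
time_s: 21.65
eef_pos: [517.3, 91.0, 44.0]
ee_rot: [-0.0, 0.998, -0.07, -0.0]
force: [-0.3, -0.5, -1.7]
grip_width: 0.277
grip_force: 69.3
```

```bash
cat >> h.py <<'E'
def nut(name=None):
    s,im,o,d,z=wristpts(); y0=np.radians(-8.1); ex=np.array([np.cos(y0),np.sin(y0)]); ey=np.array([-ex[1],ex[0]])
    if name: cv2.imwrite(name,im[...,::-1])
    h=cv2.cvtColor(im,cv2.COLOR_RGB2HSV); m=(h[...,0]>14)&(h[...,0]<32)&(h[...,1]>110)&(h[...,2]>70)
    W=plane(o,d,16)[m][:,:2]-[664,29]; t=s['eef_pos'][:2]-[664,29]
    print(s['time_s'],'toe',(t@ex+150).round(1),'bar y',(t@ey).round(1),'F',s['force'].round(1),'nut px',m.sum())
    if m.sum(): 
        q=np.stack([W@ex,W@ey],1); print('nut x,y lo/hi',np.percentile(q,1,axis=0).round(1),np.percentile(q,99,axis=0).round(1))
E
python3 -c "
from h import *
nut()"
```

```text
21.65 toe -4.0 bar y 40.7 F [-0.3 -0.5 -1.7] nut px 931
nut x,y lo/hi [-38.9  44.1] [-20.4  74. ]
```

servo_tool([
  [1, [-0.003, 0, 0], [0, 0, 0]],
  [1, [-0.003, -0.0003, 0], [0, 0, 0]],
  [1, [-0.003, -0.0003, 0], [0, 0, 0]],
  [1, [-0.003, -0.0003, 0], [0, 0, 0]],
  [1, [-0.003, -0.0003, 0], [0, 0, 0]],
  [1, [-0.003, 0, 0], [0, 0, 0]],
  [1, [-0.003, 0, 0], [0, 0, 0]],
  [1, [-0.003, 0, 0], [0, 0, 0]],
  [1, [-0.003, 0, 0], [0, 0, 0]],
  [1, [-0.003, 0, 0], [0, 0, 0]],
])

```text
time_s: 22.53
eef_pos: [487.8, 96.3, 44.0]
ee_rot: [0.0, 0.998, -0.07, -0.0]
force: [0.6, -0.1, -1.8]
grip_width: 0.27
grip_force: 69.3
```

```bash
python3 -c "
from h import *
nut()"
```

```text
22.5333 toe -33.9 bar y 41.8 F [ 0.6 -0.1 -1.8] nut px 427
nut x,y lo/hi [-68.4  44.7] [-50.3  76.6]
```

servo_tool([
  [1, [-0.003, 0, 0], [0, 0, 0]],
  [1, [-0.004, 0, 0], [0, 0, 0]],
  [1, [-0.004, 0, 0], [0, 0, 0]],
  [1, [-0.004, 0, 0], [0, 0, 0]],
  [1, [-0.004, 0, 0], [0, 0, 0]],
  [1, [-0.004, 0, 0], [0, 0, 0]],
  [1, [-0.004, 0, 0], [0, 0, 0]],
  [1, [-0.004, 0, 0], [0, 0, 0]],
  [1, [-0.003, 0, 0], [0, 0, 0]],
  [1, [0, 0, 0], [0, 0, 0]],
])

```text
time_s: 23.42
eef_pos: [453.8, 101.2, 44.0]
ee_rot: [0.0, 0.998, -0.07, -0.0]
force: [-0.0, -0.1, -1.4]
grip_width: 0.271
grip_force: 69.3
```

```bash
python3 -c "
from h import *
nut()"
```

```text
23.4167 toe -68.3 bar y 41.8 F [-0.  -0.1 -1.4] nut px 578
nut x,y lo/hi [-103.2   44.7] [-84.7  76.2]
```

The nut is on the pad at x -103 to -68. I'll unhook the toe, lift, and carry the probe back to the green bench.

servo_tool([
  [1, [0.003, 0, 0], [0, 0, 0]],
  [1, [0.003, 0.001, 0], [0, 0, 0]],
  [1, [0, 0.003, 0], [0, 0, 0]],
  [1, [0, 0, 0], [0, 0, 0]],
  [1, [0, 0, -0.01], [0, 0, 0]],
  [1, [0, 0, -0.02], [0, 0, 0]],
  [1, [0, 0, -0.02], [0, 0, 0]],
  [1, [0, 0, -0.02], [0, 0, 0]],
  [1, [0, 0, 0], [0, 0, 0]],
])

```text
time_s: 24.22
eef_pos: [461.6, 96.2, 117.9]
ee_rot: [-0.0, 0.998, -0.07, 0.003]
force: [0.7, -0.1, -1.6]
grip_width: 0.27
grip_force: 69.4
```

servo_tool([
  [1, [0, 0.02, 0], [0, 0, 0]],
  [1, [0, 0.035, 0], [0, 0, 0]],
  [1, [0, 0.035, 0], [0, 0, 0]],
  [1, [0, 0.035, 0], [0, 0, 0]],
  [1, [0, 0.035, 0], [0, 0, 0]],
  [1, [0, 0.035, 0], [0, 0, 0]],
  [1, [0, 0.035, 0], [0, 0, 0]],
  [1, [0, 0.035, 0], [0, 0, 0]],
  [1, [0, 0.035, 0], [0, 0, 0]],
  [1, [0, 0.035, 0], [0, 0, 0]],
])

```text
time_s: 25.05
eef_pos: [412.0, -237.0, 113.7]
ee_rot: [-0.0, 0.998, -0.07, -0.0]
force: [1.3, -0.3, -0.7]
grip_width: 0.272
grip_force: 69.3
```

servo_tool([
  [1, [0, 0.035, 0], [0, 0, 0]],
  [1, [0, 0.03, 0], [0, 0, 0]],
  [1, [0, 0.02, 0], [0, 0, 0]],
  [1, [0, 0.005, 0], [0, 0, 0]],
  [1, [0, 0, 0], [0, 0, 0]],
  [1, [0, 0, 0.02], [0, 0, 0]],
  [1, [0, 0, 0.02], [0, 0, 0]],
  [1, [0, 0, 0.02], [0, 0, 0]],
  [1, [0, 0, 0.01], [0, 0, 0]],
  [1, [0, 0, 0], [0, 0, 0]],
])

```text
time_s: 25.88
eef_pos: [399.6, -322.5, 42.2]
ee_rot: [-0.002, 0.998, -0.07, -0.001]
force: [0.5, 0.7, -1.8]
grip_width: 0.275
grip_force: 69.3
```

```bash
python3 - <<'E'
from h import *
s,im,o,d,z=wristpts(); cv2.imwrite('pics/w5.png',im[...,::-1]); print(s['time_s'],s['eef_pos'],s['force'])
c=cam('top'); cv2.imwrite('pics/t3.png',cv2.resize(c['pixels'][80:280,240:500],(780,600))[...,::-1])
E
```

```text
25.8833 [ 399.64054033 -322.48417357   42.17650718] [ 0.49899057  0.73169572 -1.83989405]
```

View pics/t3.png

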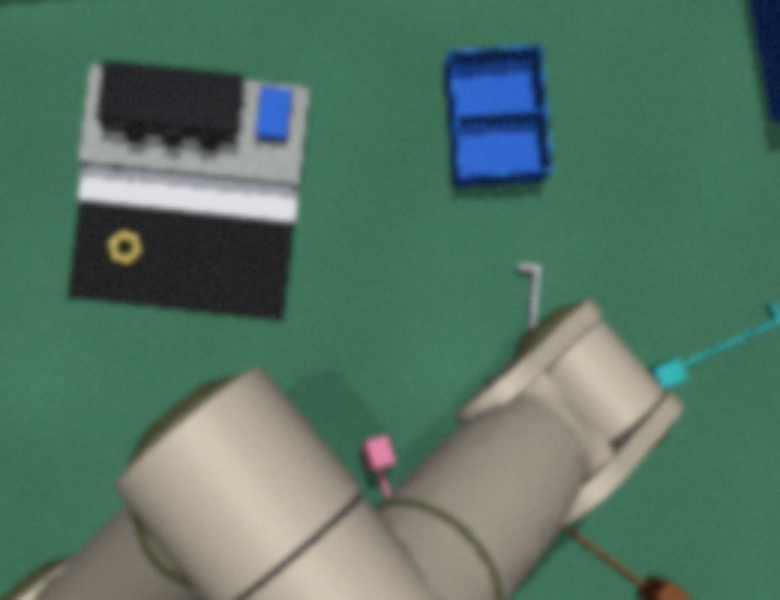

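The nut (125,247) lies on the black pad, clear of the plate. The probe is over free green bench with its toe at (530,268). I'll set it down and release.

servo_tool([
  [1, [0, 0, 0.004], [0, 0, 0]],
  [1, [0, 0, 0.002], [0, 0, 0]],
  [1, [0, 0, 0.001], [0, 0, 0]],
  [1, [0, 0, 0], [0, 0, 0]],
  [1, [0, 0, 0], [0, 0, 0]],
])

```text
time_s: 26.4
eef_pos: [400.2, -324.6, 37.2]
ee_rot: [0.0, 0.998, -0.07, 0.0]
force: [0.1, -0.1, -1.2]
grip_width: 0.274
grip_force: 69.3
```

servo_tool([
  [1, [0, 0, 0.0015], [0, 0, 0]],
  [1, [0, 0, 0.001], [0, 0, 0]],
  [1, [0, 0, 0], [0, 0, 0]],
  [1, [0, 0, 0], [0, 0, 0]],
])

```text
time_s: 26.73
eef_pos: [400.3, -324.7, 34.7]
ee_rot: [0.0, 0.998, -0.07, 0.0]
force: [-0.6, 0.2, 1.6]
grip_width: 0.271
grip_force: 70.0
```

Contact with the bench. Opening and retreating.

servo_tool([
  [0.2, [0, 0, 0], [0, 0, 0]],
  [-0.4, [0, 0, 0], [0, 0, 0]],
  [-1, [0, 0, 0], [0, 0, 0]],
  [-1, [0, 0, 0], [0, 0, 0]],
  [-1, [0, 0, 0], [0, 0, 0]],
  [-1, [0, 0, 0], [0, 0, 0]],
  [-1, [0, 0, 0], [0, 0, 0]],
  [-1, [0, 0, 0], [0, 0, 0]],
])

```text
time_s: 27.4
eef_pos: [400.2, -324.5, 34.5]
ee_rot: [-0.0, 0.998, -0.07, -0.0]
force: [0.0, 0.0, -0.0]
grip_width: 0.998
grip_force: 0.0
```

servo_tool([
  [-1, [0, 0, -0.01], [0, 0, 0]],
  [-1, [0, 0, -0.03], [0, 0, 0]],
  [-1, [0, 0, -0.035], [0, 0, 0]],
  [-1, [0, 0, -0.035], [0, 0, 0]],
  [-1, [0, 0, -0.035], [0, 0, 0]],
  [-1, [0, 0, 0], [0, 0, 0]],
  [-1, [0, 0, 0], [0, 0, 0]],
  [-1, [0, 0, 0], [0, 0, 0]],
])

```text
time_s: 28.07
eef_pos: [399.9, -324.2, 179.3]
ee_rot: [-0.0, 0.998, -0.07, -0.0]
force: [-0.0, -0.0, -0.4]
grip_width: 1.0
grip_force: 0.0
```

```bash
python3 - <<'E'
from h import *
s,im,o,d,z=wristpts(); cv2.imwrite('pics/w6.png',im[...,::-1]); print(s['time_s'],s['eef_pos'],s['force'],s['grip_width'])
E
```

```text
28.0667 [ 399.93647298 -324.21267933  179.26582402] [-0.03720872 -0.01981189 -0.38080213] 1.0004980637267993
```

View pics/w6.png

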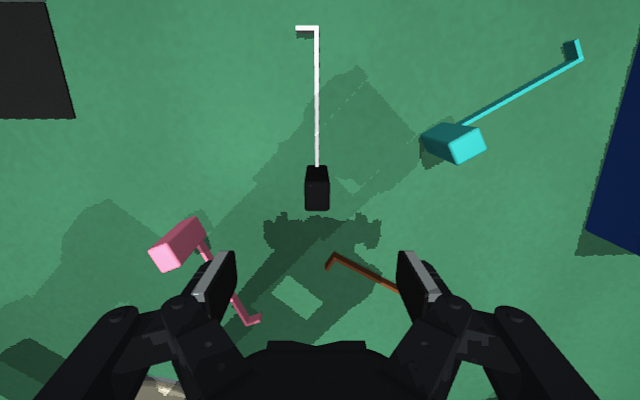

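The probe stands upright and free on the green bench, handle at (317,188) and toe at (307,28), clear of the pad at (35,60). The gripper is empty.

```bash
python3 -c "
from rig import *
print(finish_job())"
```

```text
the job is handed in; nothing more can be done
None
```

The nut is out on the black pad and the probe stands free on the green bench, off the pad and shelf; I handed the job in at about 28 s of the 58 allowed, and no verdict came back.

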